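Check the glaze sprayer's air pressure

TASK

Take the pressure gauge out of its wooden stand and press its chuck straight and fully down onto the valve stem of the blue air tank, firmly enough to seal but without forcing it, and keep it there for about two seconds while the air pushes the yellow rod out to a steady reading. Then lift it off and put the gauge back upright in the stand's pocket, leaving the pottery and the glaze jar where they are.

Things in the scene. Friction and masses are not known exactly. Their poses are not given: they have to be found in the camera images.
- valve_boss (a point): axis of the round steel boss (40 mm across) on top of the tank, at the height of the valve stem's rim; z up. The upright stem is NOT on this axis: its centre lies 5 mm away from it, in an unknown direction within 90 degrees of own +x, to be found by feel. A chuck that lands on the stem's rim instead of around it stops about 12 mm too high. More than 25 N on the valve harms it.
- tank: blue air tank lying along its own y, 170 mm long, 90 mm across, fixed on black feet whose height varies by some 12 mm. Its top is 33 mm below the stem's rim. Origin: below the boss. The brass valve stem is a tube 16 mm outside, 10 mm inside, 27 mm tall, held in rubber: it gives 0.25 mm per N straight down, 7 mm at most, and seals when the socket's floor has pressed it 1.2 mm down or more.
- pin (a joint): how far the steel pin (5.6 mm across) in the stem's bore is pushed down, m; 0: its tip is 1 mm below the rim; 14 mm at most. The air pushes it up with a steady unknown force of 5 to 9 N, felt (through the plunger's spring) from 9 mm before the chuck is home; once home, with its socket's floor on the rim, the stem adds its own. A push of 14 to 18 N in all, chuck home, seals at any pressure; ease off sideways push.
- gauge_grip (a point): middle of the gauge's black grip head with orange side plates, 26 x 26 mm in plan; take it across its own y. The head reaches from 25 mm below this point to 22 mm above. An aluminium barrel 16 mm across runs level along own +x from the head, 5 mm above this point, to 83 mm out; own z up. The gauge weighs 0.17 kg.
- gauge_mouth (a point): centre of the lower face of the gauge's square brass chuck (32 x 32 x 15 mm), 40 mm straight below gauge_grip; own z up. A round socket 20.5 mm in diameter with a 1 mm chamfer goes 12 mm up into it; a sprung plunger (4 mm across, 1.2 N/mm) hangs inside it, its tip 2 mm above the mouth. Own x points along the barrel.
- gauge: the whole gauge; origin at gauge_mouth.
- rod (a joint): how far the yellow indicator rod has come out of the barrel's end, m, 0 at rest. It moves 3 mm for each mm that the plunger is pushed in, so it comes out 12 to 23 mm on the valve and springs back when the gauge is lifted off.
- stand_pocket (a point): centre of the floor of the square pocket in the wooden stand (80 x 80 x 34 mm, fixed on the table), 20 mm above the table. The pocket is 38 x 38 mm and 14 mm deep, chamfered 3 mm at the top, its sides along this point's own x and y. The chuck of the gauge stands in it at the start, resting on this floor, the barrel pointing along own +x.
- tree_a: unfired white clay tree, a cone 150 mm tall, 72 mm across the foot; origin under its foot. Leave alone.
- tree_b: unfired white clay tree, a cone 120 mm tall, 72 mm across the foot; origin under its foot. Leave alone.
- glaze_jar: amber glaze jar 54 mm across, 85 mm tall; origin under its foot. Leave alone.
- mug: white mug 76 mm across, 88 mm tall, handle at own +y; origin under its foot. Leave alone.

How it is judged:
By the outcome, as a careful person would: the job done as asked, in the order asked, and still so for the second after the job is handed in, with the robot touching nothing.
It also fails if it takes over 70 s, if anything falls off the work surface, if the arm or the gripper's body presses on something with over 40 N, if the wrist force passes 120 N, or if a joint passes its speed limit or range.

ROBOT

A 6-joint arm with a two-finger parallel gripper is mounted at the origin on the work surface. World frame = base frame: x ahead of the robot, y to its left, z up, the work surface at z = 0. Lengths are in mm, angles in rad, forces in N, time in s.
With the tool pointing down it reaches from about 350 to 725 mm from the base axis. Payload 6 kg.
Tool frame: the origin (TCP) lies at the very end of the fingers, on their centre line; the grasp point (between the pads) lies 19 mm behind it; z points along the fingers, x is the direction in which the jaws open and shut, and the axes are right-handed (so a half turn about z gives the same grasp; the last joint's range is limited). The gripper opens to 85 mm and grips with 20 to 120 N. Pads are 22 mm wide; open, the fingers measure 114 mm over their backs; the gripper's body (76 mm by 85 mm) begins 54 mm behind the grasp point. The pads swing forward as they close: fully open they stand 13 mm farther back than shut.
Start: joints at [-0.919, 0.04, 0.085, 0, -1.615, -0.334], TCP at [187.493, -569.927, 200.361] pointing down, gripper open.
Joint ranges: [-2.56, 2.56], [-1.29, 2.01], [-1.08, 1.49], [-3.29, 1.98], [-2.81, -0.18], [-2.99, 2.99]. Speed limits (rad/s): [2.57, 2.57, 3.01, 3.14, 3.14, 3.14].

INTERFACE

Orientations are given as [roll, pitch, yaw] about the fixed x, y, z axes, in that order (R = Rz(yaw) Ry(pitch) Rx(roll)).
In Python, from cell import ctrl gives the robot as it stands. The module is installed in compiled form; this text tells all that it offers.
- The arm moves only by the tool step_arm, never from a script. Its argument "plan" is a list that holds one entry, the list of rows, each a list of 5 numbers: the closure, from 0 (fully open) to 1 (shut), then the shift along the tool's x, y, z in cm, then the turn about the tool's z in rad. In form: [[[gripper, dx, dy, dz, turn], ...]]. A call has 1 to 8 rows; each row is the pose to reach, as a shift and turn from the pose commanded when the call began, along the tool's axes at that moment; what a row does not reach only later rows make up. A row lasts 1/12 s, in which the tool goes at most 41.7 mm and 7.16 degrees, less where a joint would pass 70% of its speed; a pose out of reach is approached as far as the arm can. A call with a gripper value outside its range is refused whole. The fingers move at their own pace and stop on an object; "grip_force" is the grip in N (left out, the last holds). Time passes only in rows, so rows that repeat a pose let the fingers close. It gives the time, the measured TCP pose, the force and the opening at its end, in the units of the state.
- ctrl.get_obs(): the state, without advancing time (a new reading comes with each control period).
- ctrl.read_camera(name): name is "scene" or "side" or "wrist"; returns a dict with "color" (384x512x3 uint8, red, green, blue), "fovy" (degrees; the focal length in pixels is half the picture's height over the tangent of half this angle, whatever the lens; pixels are square), "cx", "cy" (the principal point, pixels), "dist_coeffs" ([k1, k2, p1, p2, k3] as OpenCV has them; the pictures are not rectified), "extrinsics" (4x4, takes a point from world to camera coordinates). Camera axes: x right, y down, z forward; pixel columns grow to the right and rows downward; lengths in mm; the calibration is good to about 2 mm. A picture is of the moment at which its call begins. There is no depth.
- ctrl.job_done(): hands the job in, once; it reports no verdict.
Trained networks look in the newest picture that a camera, given by its name, has taken for a name from the list of things; names that differ only in an ending like _2 or _b are one class to them, and where a whole thing is asked for, a point or a joint stands for the part that bears it (a point fixed in the world has none). Each returns a list of dicts, best first, with "score" (0 to 1); they miss things now and then, are a little off and sometimes report something else, mostly with a low value. They report only what shows in the picture. A call takes as long as a camera call.
- ctrl.spot_in(camera, label): "centre" ([x, y, z] in mm, in world coordinates, good to about 4 mm: the middle of the surface that is visible of it).
- ctrl.masks_of(camera, label): "region" (384x512 bool, what is visible of it).
The state is a dict: "t": time; "q": joint angles; "joint_velocities": joint speeds; "joint_torque": joint torques, N m; "position": TCP position; "tool_rot": TCP orientation; "contact_force": force on the tool from outside, world axes, zero at the start; "wrist_torque": the same for the moment, N m; "finger_gap": opening from 0.0 (shut) to 1.0 (fully open).
Only numpy, scipy, OpenCV 4.12 (cv2) and the standard library are available. Lean on these libraries where they do the work, as an engineer would, in place of code of your own. Each camera call takes 0.05 s, during which the arm holds its last target.

## Working session

There is one attempt and no reset: what is moved stays moved. The work goes in short steps, Python scripts to look and compute and a tool call to move; the robot and the scene stay as the last step left them, time stands still between calls to the robot, and variables do not carry over. Pictures are saved under pics/ and viewed, and the job is handed in when it is done.

Besides the shell and the picture viewer there is one more tool, called after ">>>" as name([rows], argument=value, ...), one row to a line, values as JSON. step_arm: Moves the arm, as the interface text tells. Its arguments: {"type":"object","properties":{"plan":{"type":"array"},"grip_force":{"type":"number"}},"required":["plan"]}

```bash
mkdir -p pics; cat > h.py <<'E'
import numpy as np, cv2
from cell import ctrl
def cam(n):
    c=ctrl.read_camera(n); return c
def K(c):
    h=c["color"].shape[0]; f=h/2/np.tan(np.radians(c["fovy"])/2)
    return np.array([[f,0,c["cx"]],[0,f,c["cy"]],[0,0,1.]])
def ray(c,uv):
    E=np.array(c["extrinsics"]);R=E[:3,:3];t=E[:3,3]
    p=cv2.undistortPoints(np.array([[uv]],float),K(c),np.array(c["dist_coeffs"],float))[0,0]
    return -R.T@t, R.T@np.array([p[0],p[1],1.])
def proj(c,P):
    E=np.array(c["extrinsics"]); r,_=cv2.Rodrigues(E[:3,:3])
    return cv2.projectPoints(np.array(P,float).reshape(-1,1,3),r,E[:3,3],K(c),np.array(c["dist_coeffs"],float))[0][:,0]
def atz(c,uv,z):
    o,d=ray(c,uv); return o+d*(z-o[2])/d[2]
def tri(obs):
    A=np.zeros((3,3));b=np.zeros(3)
    for c,uv in obs:
        o,d=ray(c,uv);d/=np.linalg.norm(d);M=np.eye(3)-np.outer(d,d);A+=M;b+=M@o
    return np.linalg.solve(A,b)
def save(c,name,s=1.5):
    im=cv2.cvtColor(c["color"],cv2.COLOR_RGB2BGR)
    cv2.imwrite("pics/"+name,cv2.resize(im,None,fx=s,fy=s,interpolation=cv2.INTER_CUBIC))
E
python3 - <<'E'
from h import *
o=ctrl.get_obs(); print({k:np.round(v,3).tolist() for k,v in o.items()})
for n in ["scene","side","wrist"]:
    c=cam(n); save(c,n+"0.png")
    print(n,c["fovy"],c["cx"],c["cy"],np.round(c["dist_coeffs"],3),np.round(np.array(c["extrinsics"]),3).tolist())
    for l in ["valve_boss","tank","gauge_grip","gauge_mouth","gauge","stand_pocket","tree_a","glaze_jar","mug"]:
        try: print(l,[(np.round(r["centre"],0).tolist(),round(r["score"],2)) for r in ctrl.spot_in(n,l)])
        except Exception as e: print(l,e)
E
```

```text
{'t': 0.0, 'q': [-0.919, 0.041, 0.084, -0.0, -1.616, -0.334], 'joint_velocities': [-0.0, -0.002, 0.0, 0.0, -0.001, 0.0], 'joint_torque': [-0.0, -36.822, 34.742, 6.932, -0.005, -0.0], 'position': [187.449, -569.557, 199.392], 'tool_rot': [-3.142, -0.002, 1.889], 'contact_force': [0.632, 0.052, -0.113], 'wrist_torque': [-0.022, -0.017, -0.0], 'finger_gap': 1.0}
scene 46.75564296290345 246.88738142035413 192.56293365111006 [-0.036  0.     0.     0.     0.   ] [[0.836, 0.549, -0.001, -518.893], [0.454, -0.693, -0.56, -206.639], [-0.308, 0.468, -0.828, 1272.356], [0.0, 0.0, 0.0, 1.0]]
valve_boss [([500.0, -234.0, 94.0], 0.63)]
tank [([498.0, -233.0, 92.0], 0.86)]
gauge_grip [([523.0, 188.0, 72.0], 0.95)]
gauge_mouth [([523.0, 186.0, 67.0], 0.57)]
gauge [([526.0, 190.0, 71.0], 0.93)]
stand_pocket [([521.0, 163.0, 33.0], 0.86), ([525.0, 188.0, 74.0], 0.2)]
tree_a [([733.0, -202.0, 56.0], 0.81), ([732.0, 151.0, 47.0], 0.73)]
glaze_jar [([544.0, 2.0, 63.0], 0.7)]
mug [([753.0, 29.0, 55.0], 0.74), ([500.0, -231.0, 96.0], 0.67)]
side 45.73916663409478 255.5370035639003 187.87093295095417 [0.01 
[... 333 characters left out ...]
outh [([512.0, 206.0, 72.0], 0.57)]
gauge [([511.0, 204.0, 65.0], 0.8), ([528.0, 27.0, 60.0], 0.17)]
stand_pocket [([494.0, 208.0, 36.0], 0.84)]
tree_a [([710.0, 180.0, 42.0], 0.69), ([716.0, -171.0, 54.0], 0.56)]
glaze_jar [([526.0, 30.0, 61.0], 0.87)]
mug [([735.0, 29.0, 60.0], 0.69), ([459.0, -168.0, 86.0], 0.43)]
wrist 65.07245781326607 253.64441900543338 188.13680996878747 [-0.035  0.     0.     0.     0.   ] [[-0.313, 0.95, -0.0, 599.513], [0.908, 0.299, 0.293, -35.921], [0.278, 0.091, -0.956, 379.273], [0.0, 0.0, 0.0, 1.0]]
valve_boss [([425.0, -187.0, 11.0], 0.73)]
tank [([426.0, -189.0, 11.0], 0.72)]
gauge_grip []
gauge_mouth []
gauge []
stand_pocket []
tree_a []
glaze_jar []
mug []
```

View pics/scene0.png

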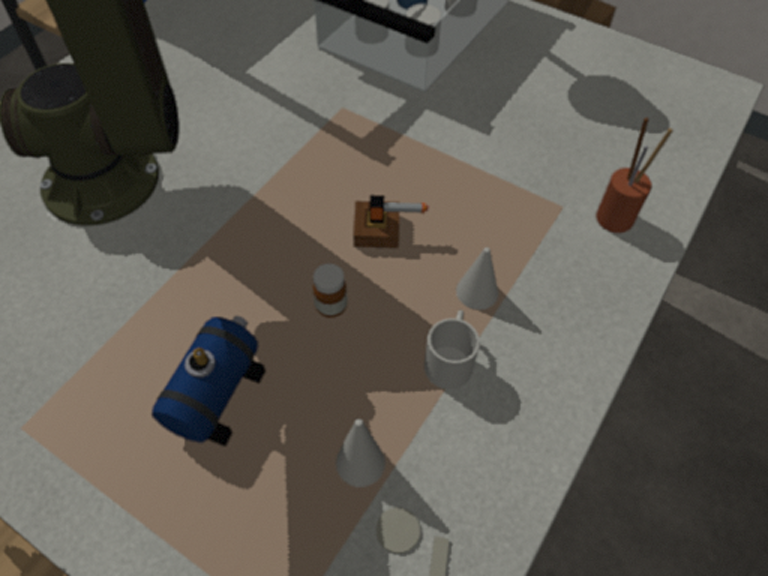

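View pics/side0.png

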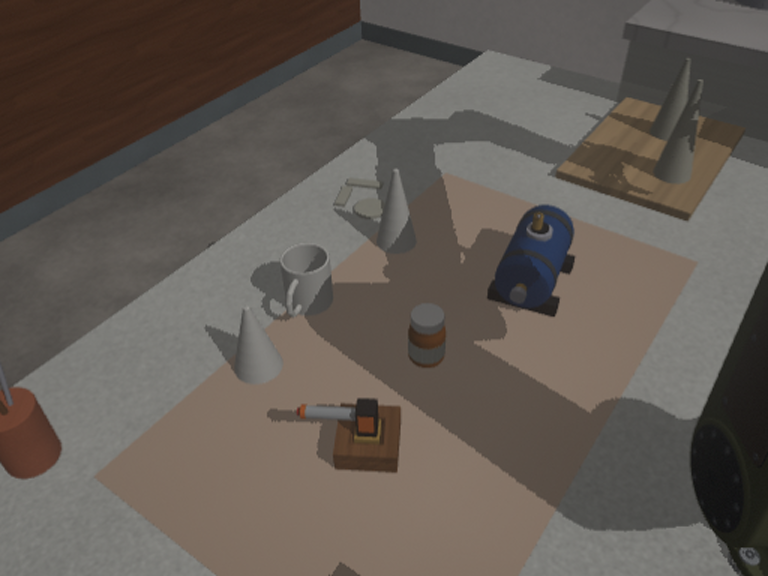

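View pics/wrist0.png

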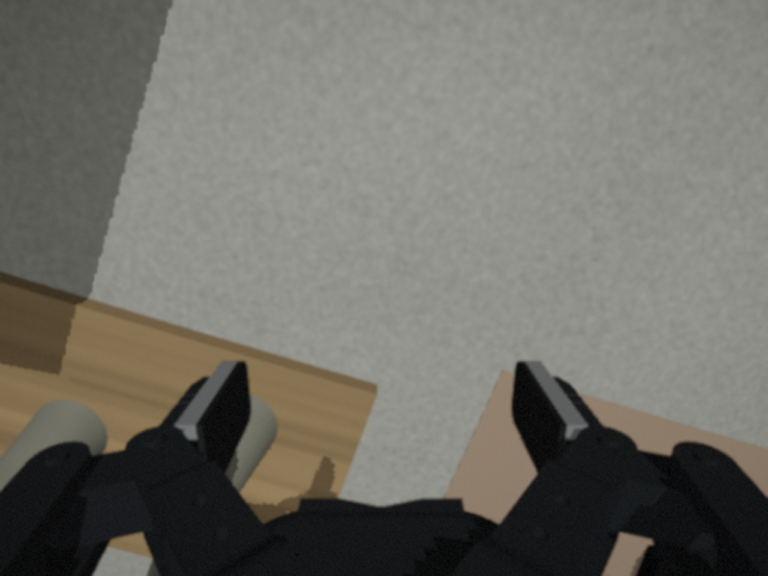

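```bash
python3 - <<'E'
from h import *
print(ctrl.get_obs()["t"])
s=cam("scene");d=cam("side")
import pickle; pickle.dump((s,d),open("sd.pkl","wb"))
def crop(c,x0,y0,w,h,name,f):
    im=cv2.cvtColor(c["color"][y0:y0+h,x0:x0+w],cv2.COLOR_RGB2BGR); cv2.imwrite("pics/"+name,cv2.resize(im,None,fx=f,fy=f,interpolation=cv2.INTER_CUBIC))
a=[(s,225,120,75,55),(d,185,255,95,65),(s,95,205,90,95),(d,310,125,90,95)]
ims=[]
for c,x,y,w,h in a:
    im=cv2.cvtColor(c["color"][y:y+h,x:x+w],cv2.COLOR_RGB2BGR); f=4
    im=cv2.resize(im,None,fx=f,fy=f,interpolation=cv2.INTER_CUBIC)
    out=np.zeros((380,380,3),np.uint8); out[:im.shape[0],:im.shape[1]]=im[:380,:380]; ims.append(out)
g=np.vstack([np.hstack(ims[:2]),np.hstack(ims[2:])])
g=g[:760]; cv2.imwrite("pics/crops.png",cv2.convertScaleAbs(np.vstack([np.hstack(ims[:2])[:270],np.hstack(ims[2:])])[:600]))
print("stem tip",tri([(s,(201/1.5,349/1.5)),(d,(538/1.5,215/1.5))]))
print("grip top",tri([(s,(377/1.5,197/1.5)),(d,(367/1.5,402/1.5))]))
print("rod end",tri([(s,(425/1.5,208/1.5)),(d,(301/1.5,411/1.5))]))
E
```

```text
1.5
stem tip [ 482.63409428 -213.15828956  139.0074548 ]
grip top [509.49102193 187.91762667  89.34467465]
rod end [581.14996118 231.06408215  64.75525193]
```

View pics/crops.png

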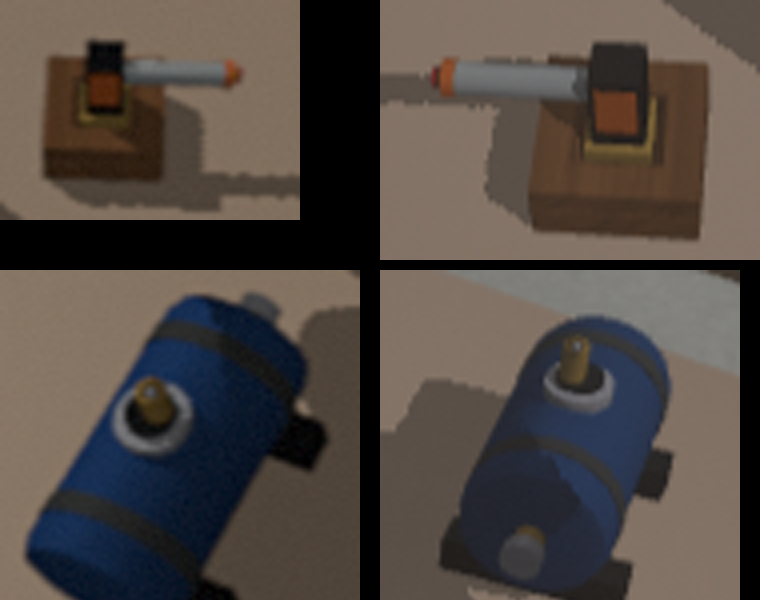

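```bash
cat >> h.py <<'E'
from scipy.spatial.transform import Rotation as Ro
def pose():
    o=ctrl.get_obs(); return np.array(o["position"]),Ro.from_euler("xyz",o["tool_rot"]).as_matrix(),o
def to(target,yaw=None):
    p,R,o=pose(); d=R.T@(np.array(target)-p)/10
    turn=None
    if yaw is not None:
        turn=-(yaw-o["tool_rot"][2]); 
    print("t",round(o["t"],2),"pos",np.round(p,1),"rot",np.round(o["tool_rot"],4),"shift cm",np.round(d,2),"turn",turn,"F",np.round(o["contact_force"],1),"gap",round(o["finger_gap"],3))
E
python3 - <<'E'
from h import *
c=cam("wrist");E=np.array(c["extrinsics"]);C=-E[:3,:3].T@E[:3,3]
p,R,o=pose(); print("cam in tool",R.T@(C-p), "fwd in tool",R.T@E[2,:3])
print(R)
fwd=E[2,:3]
# want stem in view centre, with TCP z 300
for z in (280,320):
    off=C-p; cz=z+off[2]; h=cz-139; hit=fwd*h/(-fwd[2]) ; tgt=np.array([482.6,-213.2,z])-np.r_[off[:2]+hit[:2],0]
    print(z,tgt,np.hypot(*tgt[:2])); to(tgt)
E
```

```text
cam in tool [   0.50181683  -76.3034591  -172.89975872] fwd in tool [-3.70957919e-05  2.92649668e-01  9.56219729e-01]
[[-3.12448440e-01  9.49934717e-01 -7.93510694e-05]
 [ 9.49934718e-01  3.12448443e-01  3.32668205e-05]
 [ 5.63944258e-05 -6.49841696e-05 -9.99999996e-01]]
280 [ 463.9889775  -219.84527343  280.        ] 513.4371582657326
t 1.65 pos [ 187.5 -569.9  200.4] rot [-3.1415e+00 -1.0000e-04  1.8886e+00] shift cm [24.62 37.2  -7.96] turn None F [ 0.1  0.3 -0.7] gap 1.0
320 [ 452.36285194 -223.67002976  320.        ] 504.6389125220427
t 1.65 pos [ 187.5 -569.9  200.4] rot [-3.1415e+00 -1.0000e-04  1.8886e+00] shift cm [ 24.62  35.98 -11.96] turn None F [ 0.1  0.3 -0.7] gap 1.0
```

>>> step_arm([
  [[0,3,4.8,0,0],[0,6,9.6,0,0],[0,8,13,0,0],[0,10,16,0,0],[0,12,19,0,0],[0,14,22,0,0],[0,16,26,0,0],[0,18,29,0,0]],
])

```text
t: 2.32
position: [402.6, -312.9, 200.8]
tool_rot: [3.141, 0.001, 1.889]
contact_force: [2.4, -0.8, 0.3]
finger_gap: 0.998
```

>>> step_arm([
  [[0,2,3,0,0],[0,4,6,0,0],[0,5.6,8.5,0,0],[0,6.6,10.5,0,0],[0,6.6,10.5,0,0],[0,6.6,10.5,0,0]],
])

```text
t: 2.82
position: [481.1, -218.1, 200.1]
tool_rot: [-3.141, -0.0, 1.891]
contact_force: [-0.0, -0.2, -0.1]
finger_gap: 1.003
```

```bash
python3 - <<'E'
from h import *
import pickle
c=cam("wrist");p,R,o=pose();print(p,o["tool_rot"],o["t"],o["q"]);pickle.dump((c,p,R),open("w1.pkl","wb"))
save(c,"w1.png")
print(proj(c,[482.6,-213.2,139])*1.5)
E
```

```text
[ 480.70753725 -218.90372942  200.36175808] [-3.14123646e+00 -2.48617764e-06  1.88946282e+00] 2.8667 [-4.60414345e-02 -1.51230408e-01 -9.89732211e-02  1.24897060e-04
 -1.62338717e+00 -1.20608186e+00]
[[387.2801044  295.59962163]]
```

View pics/w1.png

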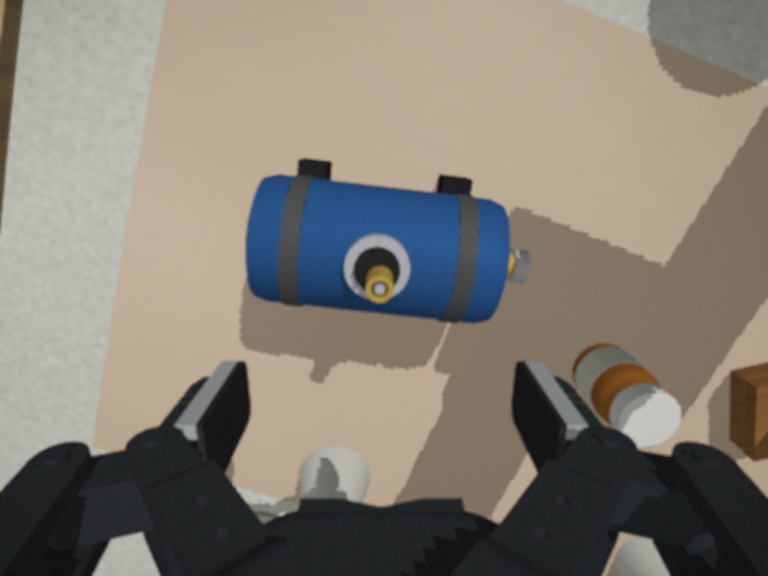

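```bash
python3 - <<'E'
from h import *
import pickle
c,p,R=pickle.load(open("w1.pkl","rb")); s,d=pickle.load(open("sd.pkl","rb"))
def cr(c,x,y,w,h,f):
    im=cv2.cvtColor(c["color"][y:y+h,x:x+w],cv2.COLOR_RGB2BGR)
    im=cv2.resize(im,None,fx=f,fy=f,interpolation=cv2.INTER_CUBIC); return cv2.convertScaleAbs(im,alpha=1.4)
a=cr(c,220,145,65,65,6); b=cr(s,118,222,40,50,6); e=cr(d,343,135,50,50,6)
H=400; out=[np.pad(i,((0,H-i.shape[0]),(0,4),(0,0))) for i in (a,b,e)]
o=np.hstack(out); print(o.shape,[i.shape for i in out]); cv2.imwrite("pics/st.png",cv2.resize(o,None,fx=.8,fy=.8) if o.shape[1]>800 else o)
E
```

```text
(400, 942, 3) [(400, 394, 3), (400, 244, 3), (400, 304, 3)]
```

View pics/st.png

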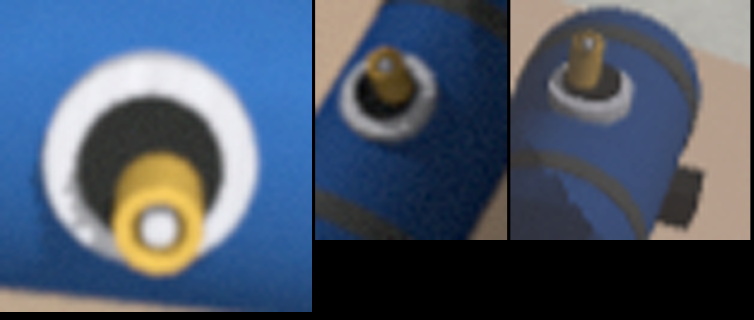

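>>> step_arm([
  [[0,0,3.5,0,0],[0,0,6,0,0],[0,0,8,0,0],[0,0,8,0,0],[0,0,8,0,0]],
])

```text
t: 3.28
position: [556.5, -194.7, 199.7]
tool_rot: [-3.14, -0.0, 1.888]
contact_force: [-0.1, 0.4, -0.6]
finger_gap: 0.999
```

```bash
python3 - <<'E'
from h import *
import pickle
c=cam("wrist");p,R,o=pose();print(p,o["tool_rot"],o["t"]);pickle.dump((c,p,R),open("w2.pkl","wb"))
E_=np.array(c["extrinsics"]);C=-E_[:3,:3].T@E_[:3,3];print(C)
u=proj(c,[[482.6,-213.2,139],[482.6,-213.2,112]]);print(u)
x,y=int(u[0,0])-32,int(u[0,1])-32
im=cv2.cvtColor(c["color"][y:y+65,x:x+65],cv2.COLOR_RGB2BGR);print(x,y)
cv2.imwrite("pics/w2.png",cv2.resize(cv2.convertScaleAbs(im,alpha=1.4),None,fx=8,fy=8,interpolation=cv2.INTER_CUBIC))
E
```

```text
[ 556.12755617 -194.92457047  200.29201789] [-3.14098391e+00 -1.79653878e-05  1.88760493e+00] 3.3333
[ 484.06697105 -218.02961963  372.77361467]
[[260.35112306  96.94216826]
 [259.65049324  96.92528669]]
228 64
```

View pics/w2.png

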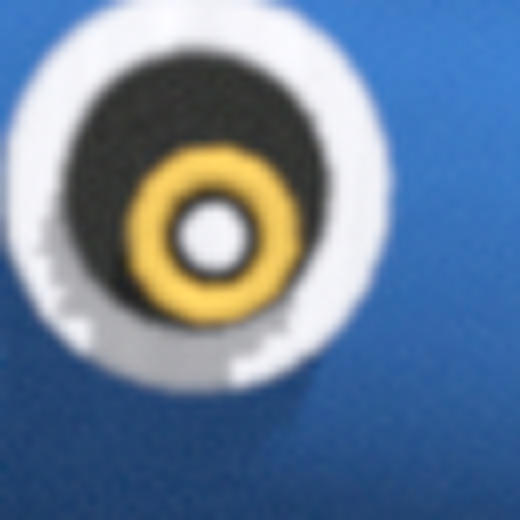

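```bash
python3 - <<'E'
from h import *
import pickle
c1,_,_=pickle.load(open("w1.pkl","rb"));c2,_,_=pickle.load(open("w2.pkl","rb"));s,d=pickle.load(open("sd.pkl","rb"))
a=(c1,(252.7,192.5));b=(c2,(254.06,92.7));e=(s,(132.4,234.7));f=(d,(359.2,142.5))
print("wr",tri([a,b]),"sd",tri([e,f]),"all",tri([a,b,e,f]))
for z in (130,135,140,145): print(z,[np.round(atz(*q,z)[:2],1) for q in (a,b,e,f)])
# boss top
B1=(c1,(250.85,177.3));B2=(c2,(252.4,87.7))
print("boss",tri([B1,B2]))
for z in (105,110,115): print(z,[np.round(atz(*q,z)[:2],1) for q in (B1,B2)])
E
```

```text
wr [ 481.12430774 -218.52959679  136.33064067] sd [ 483.09831694 -218.12857447  138.26214783] all [ 481.93858671 -218.32359546  137.56485521]
130 [array([ 483. , -217.8]), array([ 481.1, -218.6]), array([ 478.9, -215.5]), array([ 487. , -229.3])]
135 [array([ 481.5, -218.3]), array([ 481.1, -218.6]), array([ 481.7, -217. ]), array([ 484.5, -222.8])]
140 [array([ 480. , -218.8]), array([ 481.2, -218.6]), array([ 484.4, -218.5]), array([ 482. , -216.2])]
145 [array([ 478.4, -219.3]), array([ 481.3, -218.6]), array([ 487.1, -220. ]), array([ 479.5, -209.6])]
boss [ 477.36613027 -221.4349644   104.4195655 ]
105 [array([ 477.3, -221.6]), array([ 477.3, -221.3])]
110 [array([ 476., -222.]), array([ 477.5, -221.2])]
115 [array([ 474.7, -222.4]), array([ 477.6, -221.2])]
```

>>> step_arm([
  [[0,3.7,1.4,0,-0.03],[0,7.4,2.8,0,-0.06],[0,11.1,4.2,0,-0.09],[0,14.8,5.6,0,-0.12],[0,18.5,7,0,-0.15],[0,22.2,8.4,0,-0.18],[0,25.9,9.8,0,-0.22],[0,29.6,11.2,0,-0.22]],
])

```text
t: 4.0
position: [570.0, 122.8, 201.6]
tool_rot: [3.14, 0.0, 2.109]
contact_force: [1.6, 0.5, -0.4]
finger_gap: 1.001
```

```bash
python3 - <<'E'
from h import *
to([574,227,200])
E
```

```text
t 4.0 pos [570.  122.8 201.6] rot [3.1396e+00 1.0000e-04 2.1095e+00] shift cm [8.74 5.69 0.17] turn None F [ 1.6  0.5 -0.4] gap 1.001
```

>>> step_arm([
  [[0,3.3,2.1,0,0],[0,6.4,4.2,0,0],[0,8.7,5.7,0,0],[0,8.7,5.7,0,0],[0,8.7,5.7,0,0]],
])

```text
t: 4.42
position: [574.6, 226.2, 200.5]
tool_rot: [-3.141, 0.0, 2.11]
contact_force: [-0.6, -0.7, -0.6]
finger_gap: 1.001
```

```bash
python3 - <<'E'
from h import *
import pickle
c=cam("wrist");p,R,o=pose();print(p,o["tool_rot"],o["t"]);pickle.dump((c,p,R),open("w3.pkl","wb"))
save(c,"w3.png")
u=proj(c,[[509.5,188,82]]);print(u)
E
```

```text
[574.78989441 225.28236274 200.87304073] [3.14123467e+00 1.90306835e-04 2.10852452e+00] 4.4667
[[253.43685594  97.16351911]]
```

View pics/w3.png

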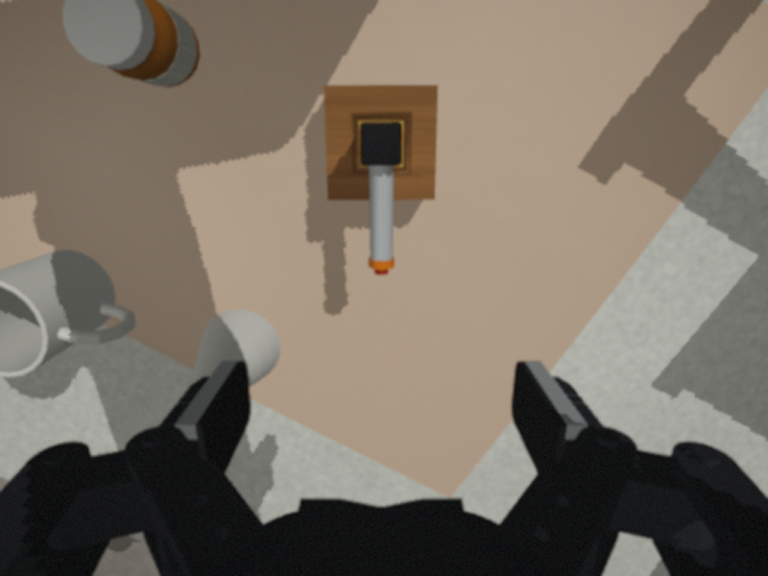

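>>> step_arm([
  [[0,0,-3.5,0,0],[0,0,-6.5,0,0],[0,0,-8,0,0],[0,0,-8,0,0],[0,0,-8,0,0]],
])

```text
t: 4.88
position: [506.3, 183.4, 201.9]
tool_rot: [3.139, -0.0, 2.107]
contact_force: [0.1, -0.3, -0.4]
finger_gap: 1.004
```

```bash
python3 - <<'E'
from h import *
import pickle
c=cam("wrist");p,R,o=pose();print(p,o["tool_rot"],o["t"]);pickle.dump((c,p,R),open("w4.pkl","wb"))
save(c,"w4.png")
E
```

```text
[506.47715255 183.88968608 201.31927484] [ 3.13964713e+00 -2.92769009e-04  2.10703956e+00] 4.9333
```

View pics/w4.png

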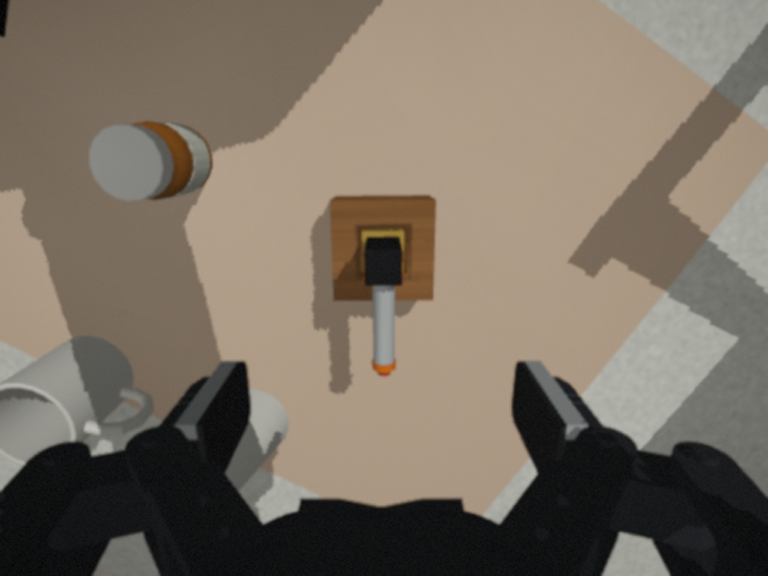

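```bash
python3 - <<'E'
from h import *
import pickle
c3=pickle.load(open("w3.pkl","rb"))[0];c4=pickle.load(open("w4.pkl","rb"))[0]
def cr(c,x,y,w,h,f):
    im=cv2.cvtColor(c["color"][y:y+h,x:x+w],cv2.COLOR_RGB2BGR)
    return cv2.convertScaleAbs(cv2.resize(im,None,fx=f,fy=f,interpolation=cv2.INTER_CUBIC),alpha=1.6)
cv2.imwrite("pics/g34.png",np.hstack([cr(c3,210,52,90,100 and 135,4),cr(c4,210,125,90,135,4)]))
E
```

```text
(no output)
```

View pics/g34.png

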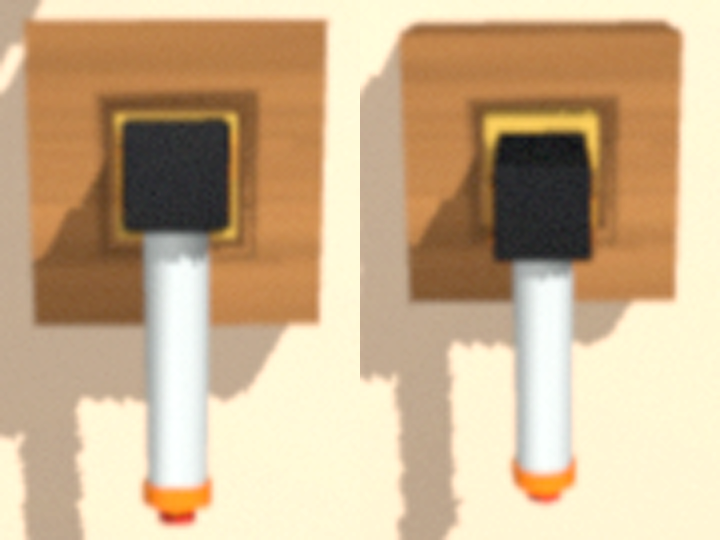

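```bash
python3 - <<'E'
from h import *
import pickle
c3=pickle.load(open("w3.pkl","rb"))[0];c4=pickle.load(open("w4.pkl","rb"))[0]
P3=lambda x,y:(c3,(210+x/4-.375,52+y/4-.375)); P4=lambda x,y:(c4,(210+(x-360)/4-.375,125+y/4-.375))
h=tri([P3(176.5,175.5),P4(543.5,214)]);print("head top",h,[atz(*q,82).round(1) for q in (P3(176.5,175.5),P4(543.5,214))])
e=tri([P3(178,507),P4(545,488)]);print("barrel end",e)
for f,a,b in ((P3,(177,240),(178,480)),(P4,(542.5,270),(545,460))):
    A=atz(*f(*a),65);B=atz(*f(*b),65);print("dir",np.arctan2(*(B-A)[[1,0]]))
print("pocket",atz(*P3(177,172),34),"w4",atz(*P4(543,170),34))
A=atz(*P3(25,20),34);B=atz(*P3(327,20),34);v=A-B;print("stand edge ang",np.arctan2(v[1],v[0])-np.pi/2,np.linalg.norm(v))
A=atz(*P3(100,95),34);B=atz(*P3(255,92),34);v=A-B;print("pk edge ang",np.arctan2(v[1],v[0])-np.pi/2,np.linalg.norm(v))
for k in range(4):
  print(atz(*P3(*[(122,122),(230,122),(230,230),(125,230)][k]),82))
E
```

```text
head top [508.02479919 187.55655386  80.51948896] [array([508.1, 187.5,  82. ]), array([507.6, 187.4,  82. ])]
barrel end [578.97990245 230.50532092  70.05261254]
dir 0.5440182349666657
dir 0.5507011245930469
pocket [507.11297665 187.0652369   34.        ] w4 [507.47344329 187.47824818  34.        ]
stand edge ang -2.602119460952556 79.06571686256768
pk edge ang -2.5837427235258987 41.189328265546976
[504.35751862 170.68118943  82.        ]
[491.62585127 191.94485756  82.        ]
[512.17236718 204.58863427  82.        ]
[524.84413148 183.42758316  82.        ]
```

>>> step_arm([
  [[0,0.24,0.3,4,-0.007],[0,0.24,0.3,8,-0.007],[0,0.24,0.3,12,-0.007],[0,0.24,0.3,14.5,-0.007],[0,0.24,0.3,14.5,-0.007],[0,0.24,0.3,14.5,-0.007]],
])

```text
t: 5.43
position: [507.6, 187.7, 54.8]
tool_rot: [-3.139, 0.001, 2.115]
contact_force: [0.6, 0.5, 2.1]
finger_gap: 0.998
```

```bash
python3 - <<'E'
from h import *
to([507.9,187.5,40],2.1155)
c=cam("wrist");save(c,"w5.png"); to([507.9,187.5,40],2.1155)
E
```

```text
t 5.43 pos [507.6 187.7  54.8] rot [-3.1389e+00  1.1000e-03  2.1149e+00] shift cm [-0.03  0.02  1.48] turn -0.0005560999922855636 F [0.6 0.5 2.1] gap 0.998
t 5.48 pos [508.8 188.5  57.1] rot [3.1403e+00 1.1000e-03 2.1153e+00] shift cm [-0.04 -0.13  1.71] turn -0.0002291384174739619 F [ 0.3 -0.9  1.9] gap 1.003
```

View pics/w5.png

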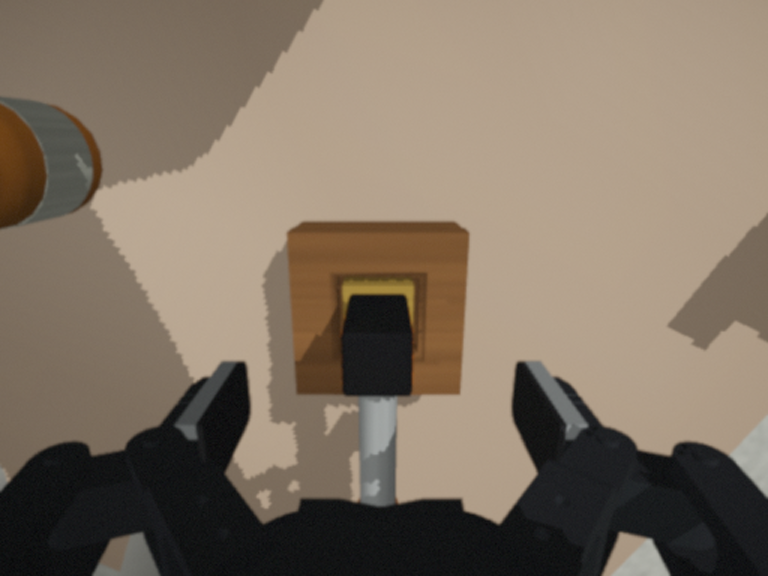

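>>> step_arm([
  [[0,-0.03,-0.05,1.6,0],[0,-0.03,-0.05,1.6,0],[0,-0.03,-0.05,1.6,0],[0.4,-0.03,-0.05,1.6,0],[0.6,-0.03,-0.05,1.6,0],[1,-0.03,-0.05,1.6,0],[1,-0.03,-0.05,1.6,0],[1,-0.03,-0.05,1.6,0]],
], grip_force=80)

```text
t: 6.15
position: [507.5, 188.2, 39.8]
tool_rot: [3.141, 0.0, 2.116]
contact_force: [-0.1, 0.0, 3.3]
finger_gap: 0.303
```

>>> step_arm([
  [[1,0,0,0,0],[1,0,0,0,0],[1,0,0,0,0],[1,0,0,0,0]],
])

```text
t: 6.48
position: [507.7, 188.2, 40.2]
tool_rot: [3.141, 0.0, 2.116]
contact_force: [-0.0, -1.3, 4.8]
finger_gap: 0.277
```

```bash
python3 - <<'E'
from h import *
to([507.9,187.5,40],2.1155);c=cam("wrist");save(c,"w6.png");to([507.9,187.5,40],2.1155)
E
```

```text
t 6.48 pos [507.7 188.2  40.2] rot [3.1406e+00 4.0000e-04 2.1157e+00] shift cm [-0.06 -0.02  0.02] turn 0.00018531018147083245 F [-0.  -1.3  4.8] gap 0.277
t 6.53 pos [507.7 188.1  40.2] rot [3.1406e+00 4.0000e-04 2.1156e+00] shift cm [-0.06 -0.02  0.02] turn 0.00012711186230340843 F [ 1.1 -1.4  4.9] gap 0.275
```

View pics/w6.png

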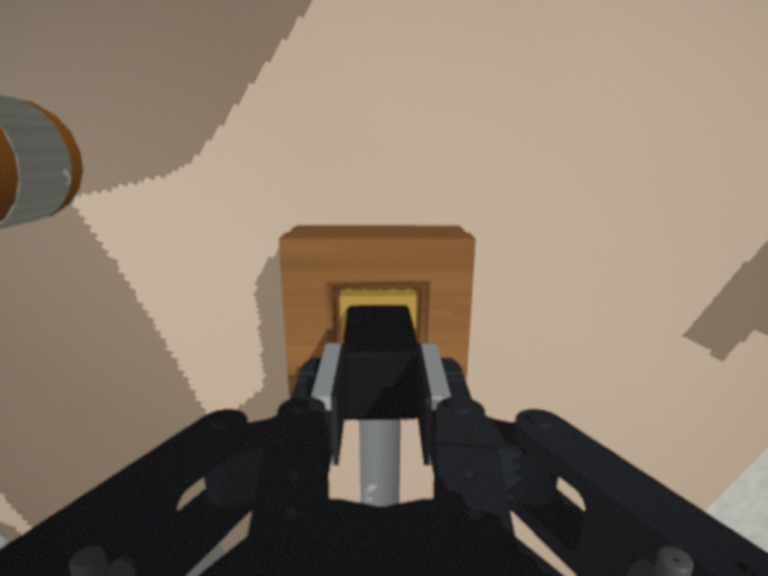

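>>> step_arm([
  [[1,0,0,-0.7,0],[1,0,0,-1.6,0],[1,0,0,-3,0],[1,0,0,-6,0],[1,0,0,-10,0],[1,0,0,-13,0],[1,0,0,-16,0],[1,0,0,-16,0]],
])

```text
t: 7.2
position: [509.5, 188.8, 207.2]
tool_rot: [3.131, 0.001, 2.116]
contact_force: [-0.6, -1.0, 0.4]
finger_gap: 0.276
```

```bash
python3 - <<'E'
from h import *
c=cam("scene");save(c,"s7.png")
im=cv2.cvtColor(c["color"][80:190,200:340],cv2.COLOR_RGB2BGR);cv2.imwrite("pics/s7.png",cv2.resize(im,None,fx=5,fy=5))
to([481.2,-218.5,200])
E
```

```text
t 7.25 pos [508.5 188.9 203.6] rot [ 3.1351e+00 -6.0000e-04  2.1156e+00] shift cm [-33.43 -23.45   0.19] turn None F [ 0.6 -0.3 -2.5] gap 0.275
```

View pics/s7.png

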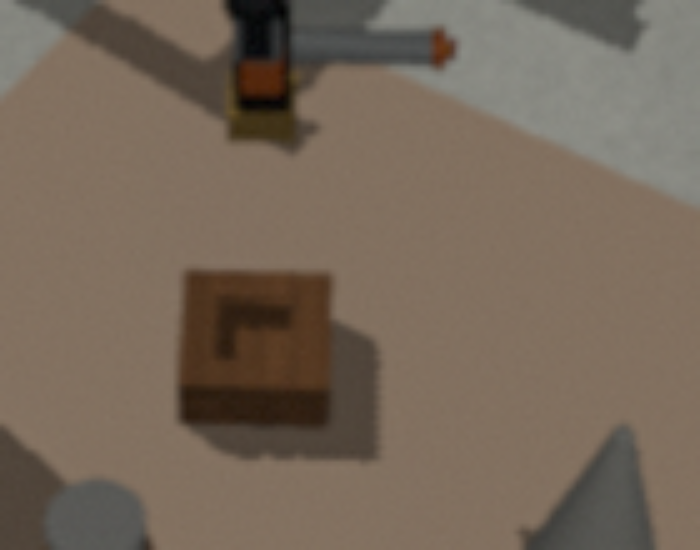

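>>> step_arm([
  [[1,-2,-1.4,0,0],[1,-4.8,-3.35,0,0],[1,-7.6,-5.35,0,0],[1,-10.5,-7.4,0,0],[1,-13.4,-9.4,0,0],[1,-16.3,-11.4,0,0],[1,-19.2,-13.4,0,0],[1,-22,-15.4,0,0]],
])

```text
t: 7.92
position: [488.6, -81.2, 198.1]
tool_rot: [-3.14, -0.002, 2.116]
contact_force: [1.2, 0.7, -2.1]
finger_gap: 0.278
```

>>> step_arm([
  [[1,-2.9,-2,0,0],[1,-5.8,-4.1,0,0],[1,-8.7,-6.1,0,0],[1,-10.5,-7.4,0,0],[1,-11.4,-8.05,0,0],[1,-11.4,-8.05,0,0],[1,-11.4,-8.05,0,0],[1,-11.4,-8.05,0,0]],
])

```text
t: 8.58
position: [479.8, -218.1, 198.7]
tool_rot: [-3.141, -0.001, 2.116]
contact_force: [-0.0, 0.2, -1.4]
finger_gap: 0.277
```

```bash
python3 - <<'E'
from h import *
import pickle
to([481.2,-218.5,157.2])
s=cam("scene");to([481.2,-218.5,157.2]);d=cam("side");to([481.2,-218.5,157.2]);w=cam("wrist");to([481.2,-218.5,157.2])
pickle.dump((s,d,w),open("h8.pkl","wb"))
def cr(c,x,y,w,h,f):
    im=cv2.cvtColor(c["color"][y:y+h,x:x+w],cv2.COLOR_RGB2BGR)
    return cv2.convertScaleAbs(cv2.resize(im,None,fx=f,fy=f,interpolation=cv2.INTER_CUBIC),alpha=1.5)
cv2.imwrite("pics/h8.png",np.hstack([cr(s,90,180,95,105,4),cr(d,310,70,95,105,4)]))
save(w,"h8w.png")
E
```

```text
t 8.58 pos [ 479.8 -218.1  198.7] rot [-3.1411e+00 -1.2000e-03  2.1163e+00] shift cm [-0.11  0.1   4.15] turn None F [-0.   0.2 -1.4] gap 0.277
t 8.63 pos [ 479.9 -218.   199. ] rot [-3.1415e+00 -7.0000e-04  2.1169e+00] shift cm [-0.11  0.08  4.18] turn None F [-0.1  0.4 -0.7] gap 0.277
t 8.68 pos [ 480.  -218.   199.2] rot [ 3.1415e+00 -4.0000e-04  2.1171e+00] shift cm [-0.11  0.07  4.2 ] turn None F [ 0.6 -0.7 -1.7] gap 0.275
t 8.73 pos [ 480.1 -218.   199.3] rot [ 3.1415e+00 -3.0000e-04  2.1172e+00] shift cm [-0.1   0.07  4.21] turn None F [ 0.7 -0.3 -1.8] gap 0.278
```

View pics/h8.png

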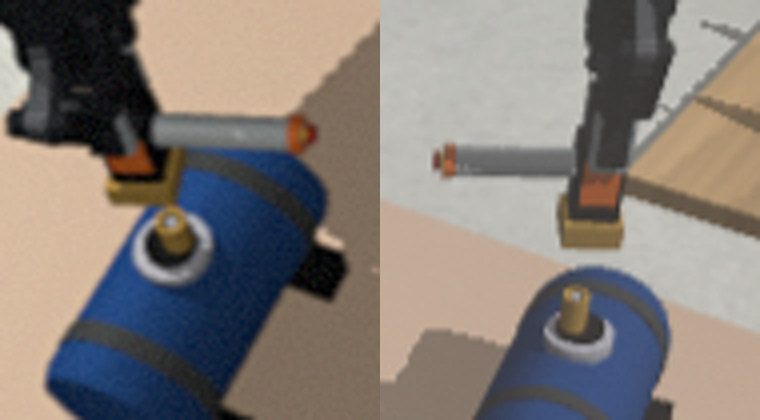

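View pics/h8w.png

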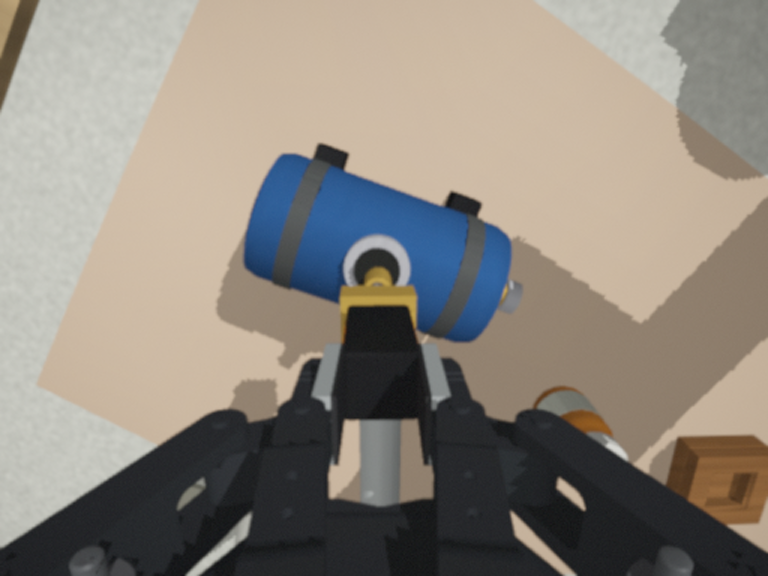

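>>> step_arm([
  [[1,-0.1,0.07,1,0],[1,-0.1,0.07,2,0],[1,-0.1,0.07,3,0],[1,-0.1,0.07,3.5,0],[1,-0.1,0.07,3.5,0],[1,-0.1,0.07,3.5,0]],
])

```text
t: 9.23
position: [480.7, -219.6, 163.9]
tool_rot: [-3.141, -0.0, 2.116]
contact_force: [0.4, 0.5, -1.0]
finger_gap: 0.282
```

```bash
python3 - <<'E'
from h import *
s=cam("scene");d=cam("side")
to([481.2,-218.5,145.2])
def cr(c,x,y,w,h,f):
    im=cv2.cvtColor(c["color"][y:y+h,x:x+w],cv2.COLOR_RGB2BGR)
    return cv2.convertScaleAbs(cv2.resize(im,None,fx=f,fy=f,interpolation=cv2.INTER_CUBIC),alpha=1.5)
cv2.imwrite("pics/h9.png",np.hstack([cr(s,90,180,95,105,4),cr(d,310,70,95,105,4)]))
E
```

```text
t 9.33 pos [ 481.1 -219.7  164.9] rot [3.1412e+00 7.0000e-04 2.1155e+00] shift cm [0.1  0.07 1.97] turn None F [ 0.1 -0.7 -0.2] gap 0.279
```

View pics/h9.png

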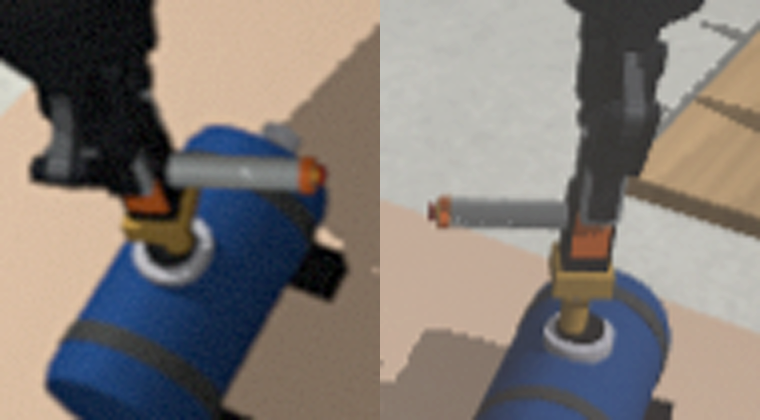

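>>> step_arm([
  [[1,0.08,0.07,0.2,0],[1,0.08,0.07,0.4,0],[1,0.08,0.07,0.6,0],[1,0.08,0.07,0.8,0],[1,0.08,0.07,0.9,0],[1,0.08,0.07,1.0,0],[1,0.08,0.07,1.0,0],[1,0.08,0.07,1.0,0]],
])

```text
t: 10.0
position: [481.2, -218.5, 154.4]
tool_rot: [-3.142, -0.0, 2.116]
contact_force: [-0.3, 0.7, -1.5]
finger_gap: 0.28
```

```bash
python3 - <<'E'
from h import *
to([481.2,-218.5,145.2])
E
```

```text
t 10.0 pos [ 481.2 -218.5  154.4] rot [-3.1416e+00 -1.0000e-04  2.1156e+00] shift cm [-0.    0.    0.92] turn None F [-0.3  0.7 -1.5] gap 0.28
```

>>> step_arm([
  [[1,0,0,0.15,0],[1,0,0,0.3,0],[1,0,0,0.4,0],[1,0,0,0.4,0],[1,0,0,0.4,0]],
])

```text
t: 10.42
position: [481.4, -218.7, 150.9]
tool_rot: [3.141, 0.001, 2.116]
contact_force: [-0.8, -0.0, 1.7]
finger_gap: 0.273
```

>>> step_arm([
  [[1,0,0,0.1,0],[1,0,0,0.2,0],[1,0,0,0.3,0],[1,0,0,0.3,0],[1,0,0,0.3,0]],
])

```text
t: 10.83
position: [481.4, -218.7, 148.0]
tool_rot: [3.141, 0.001, 2.116]
contact_force: [-0.7, -0.1, 4.3]
finger_gap: 0.276
```

>>> step_arm([
  [[1,0,0,0.1,0],[1,0,0,0.2,0],[1,0,0,0.25,0],[1,0,0,0.25,0],[1,0,0,0.25,0]],
])

```text
t: 11.25
position: [481.4, -218.8, 145.7]
tool_rot: [3.141, 0.001, 2.116]
contact_force: [0.1, 0.5, 5.8]
finger_gap: 0.283
```

```bash
python3 - <<'E'
from h import *
to([481.2,-218.5,144.7]); cam("wrist"); to([481.2,-218.5,144.7])
E
```

```text
t 11.25 pos [ 481.4 -218.8  145.7] rot [3.1409e+00 1.1000e-03 2.1156e+00] shift cm [ 0.04 -0.01  0.1 ] turn None F [0.1 0.5 5.8] gap 0.283
t 11.3 pos [ 481.4 -218.8  145.7] rot [3.1410e+00 1.1000e-03 2.1156e+00] shift cm [ 0.03 -0.01  0.1 ] turn None F [-0.1  0.3  5.8] gap 0.281
```

>>> step_arm([
  [[1,0,0,0.05,0],[1,0,0,0.1,0],[1,0,0,0.15,0],[1,0,0,0.15,0],[1,0,0,0.15,0]],
])

```text
t: 11.72
position: [481.5, -218.7, 144.5]
tool_rot: [3.141, 0.001, 2.116]
contact_force: [-0.1, 0.3, 6.8]
finger_gap: 0.277
```

>>> step_arm([
  [[1,0,0,0.05,0],[1,0,0,0.1,0],[1,0,0,0.1,0],[1,0,0,0.1,0]],
])

```text
t: 12.05
position: [481.5, -218.8, 143.9]
tool_rot: [3.141, 0.002, 2.116]
contact_force: [-1.2, 0.7, 8.3]
finger_gap: 0.278
```

>>> step_arm([
  [[1,0,0,0.05,0],[1,0,0,0.1,0],[1,0,0,0.13,0],[1,0,0,0.13,0],[1,0,0,0.13,0]],
])

```text
t: 12.47
position: [481.6, -218.8, 143.3]
tool_rot: [3.14, 0.002, 2.116]
contact_force: [-2.8, 1.6, 10.8]
finger_gap: 0.278
```

>>> step_arm([
  [[1,0.03,-0.03,0.05,0],[1,0.05,-0.05,0.1,0],[1,0.05,-0.05,0.15,0],[1,0.05,-0.05,0.15,0],[1,0.05,-0.05,0.15,0]],
])

```text
t: 12.88
position: [481.5, -218.9, 142.7]
tool_rot: [3.139, 0.004, 2.116]
contact_force: [-1.2, 2.2, 14.0]
finger_gap: 0.276
```

>>> step_arm([
  [[1,0.03,0,0,0],[1,0.03,0,0,0],[1,0.03,0,0,0],[1,0.03,0,0,0],[1,0.03,0,0,0],[1,0.03,0,0,0]],
])

```text
t: 13.38
position: [481.4, -218.8, 142.7]
tool_rot: [3.139, 0.004, 2.116]
contact_force: [-1.0, 0.9, 13.4]
finger_gap: 0.279
```

```bash
python3 - <<'E'
from h import *
d=cam("side");s=cam("scene");to([481.2,-218.5,144.7]);print(ctrl.get_obs()["wrist_torque"])
def cr(c,x,y,w,h,f):
    im=cv2.cvtColor(c["color"][y:y+h,x:x+w],cv2.COLOR_RGB2BGR)
    return cv2.convertScaleAbs(cv2.resize(im,None,fx=f,fy=f,interpolation=cv2.INTER_CUBIC),alpha=1.5)
cv2.imwrite("pics/p.png",np.hstack([cr(s,90,180,95,105,4),cr(d,310,70,95,105,4)]))
E
```

```text
t 13.48 pos [ 481.5 -218.8  142.7] rot [3.1388 0.0041 2.1159] shift cm [ 0.04 -0.01 -0.2 ] turn None F [-2.1  1.7 13.6] gap 0.278
[ 0.39583288  0.43601122 -0.01702201]
```

View pics/p.png

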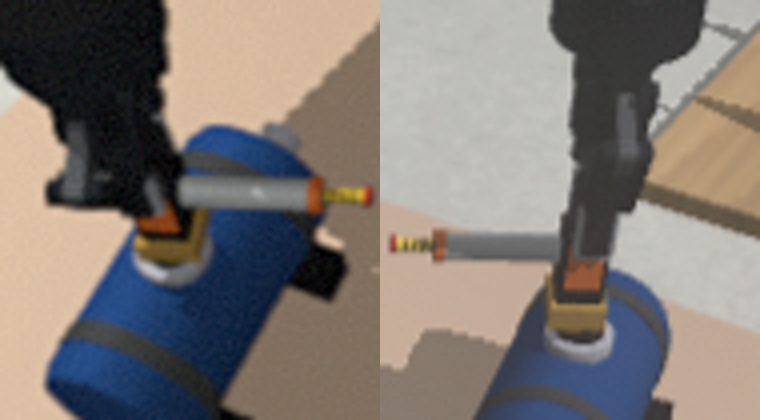

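>>> step_arm([
  [[1,0,0,0.02,0],[1,0,0,0.02,0],[1,0,0,0.02,0],[1,0,0,0.02,0],[1,0,0,0.02,0],[1,0,0,0.02,0],[1,0,0,0.02,0],[1,0,0,0.02,0]],
])

```text
t: 14.15
position: [481.5, -218.8, 142.6]
tool_rot: [3.139, 0.004, 2.116]
contact_force: [-1.2, 0.1, 13.8]
finger_gap: 0.277
```

>>> step_arm([
  [[1,0,0,0,0],[1,0,0,0,0],[1,0,0,0,0],[1,0,0,0,0],[1,0,0,0,0],[1,0,0,0,0],[1,0,0,0,0],[1,0,0,0,0]],
])

```text
t: 14.82
position: [481.5, -218.8, 142.6]
tool_rot: [3.139, 0.004, 2.116]
contact_force: [-0.7, 1.6, 14.1]
finger_gap: 0.28
```

>>> step_arm([
  [[1,0,0,0,0],[1,0,0,0,0],[1,0,0,0,0],[1,0,0,0,0],[1,0,0,0,0],[1,0,0,0,0],[1,0,0,0,0],[1,0,0,0,0]],
])

```text
t: 15.48
position: [481.5, -218.8, 142.6]
tool_rot: [3.139, 0.004, 2.116]
contact_force: [-1.4, 1.5, 12.7]
finger_gap: 0.279
```

```bash
python3 - <<'E'
from h import *
d=cam("side");to([481.2,-218.5,200])
def cr(c,x,y,w,h,f):
    im=cv2.cvtColor(c["color"][y:y+h,x:x+w],cv2.COLOR_RGB2BGR)
    return cv2.convertScaleAbs(cv2.resize(im,None,fx=f,fy=f,interpolation=cv2.INTER_CUBIC),alpha=1.5)
cv2.imwrite("pics/p2.png",cr(d,310,70,95,105,5))
E
```

```text
t 15.53 pos [ 481.5 -218.8  142.6] rot [3.1388 0.0042 2.1158] shift cm [ 0.02  0.01 -5.74] turn None F [-1.6  1.  14.6] gap 0.278
```

View pics/p2.png

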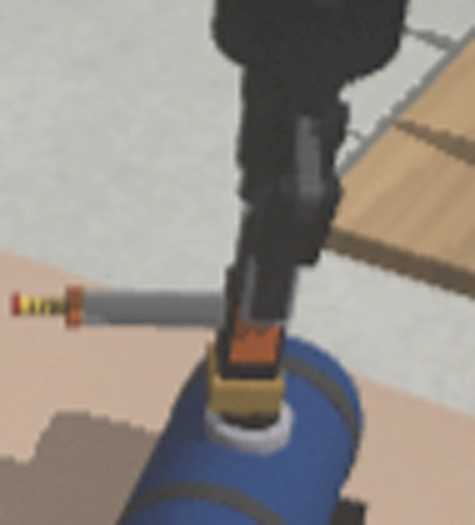

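>>> step_arm([
  [[1,0,0,-0.3,0],[1,0,0,-0.7,0],[1,0,0,-1.2,0],[1,0,0,-1.8,0],[1,0,0,-3,0],[1,0,0,-5,0],[1,0,0,-6.1,0],[1,0,0,-6.1,0]],
])

```text
t: 16.2
position: [481.2, -218.4, 203.3]
tool_rot: [3.139, 0.003, 2.116]
contact_force: [0.9, -0.3, -1.2]
finger_gap: 0.275
```

```bash
python3 - <<'E'
from h import *
d=cam("side");s=cam("scene");w=cam("wrist");to([507.7,188.1,200],2.1156)
def cr(c,x,y,w,h,f):
    im=cv2.cvtColor(c["color"][y:y+h,x:x+w],cv2.COLOR_RGB2BGR)
    return cv2.convertScaleAbs(cv2.resize(im,None,fx=f,fy=f,interpolation=cv2.INTER_CUBIC),alpha=1.5)
cv2.imwrite("pics/p3.png",np.hstack([cr(s,90,180,95,105,4),cr(d,310,70,95,105,4)]));save(w,"p3w.png")
E
```

```text
t 16.35 pos [ 480.  -217.7  199.1] rot [-3.1408e+00 -1.8000e-03  2.1157e+00] shift cm [33.27 23.4  -0.04] turn 6.02972865659801e-05 F [-0.4 -0.3 -1.7] gap 0.275
```

View pics/p3.png

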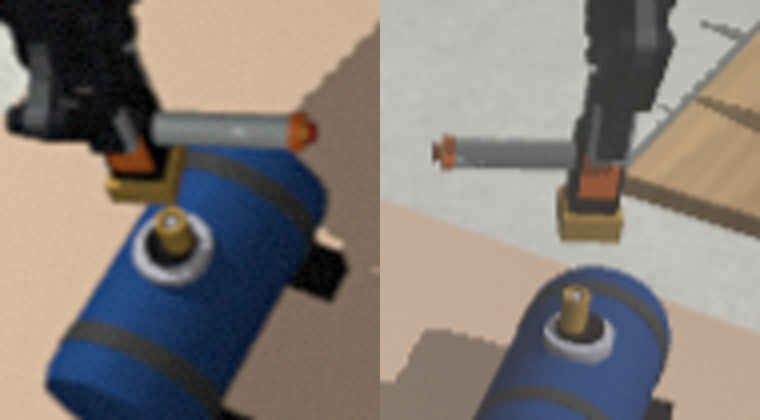

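View pics/p3w.png

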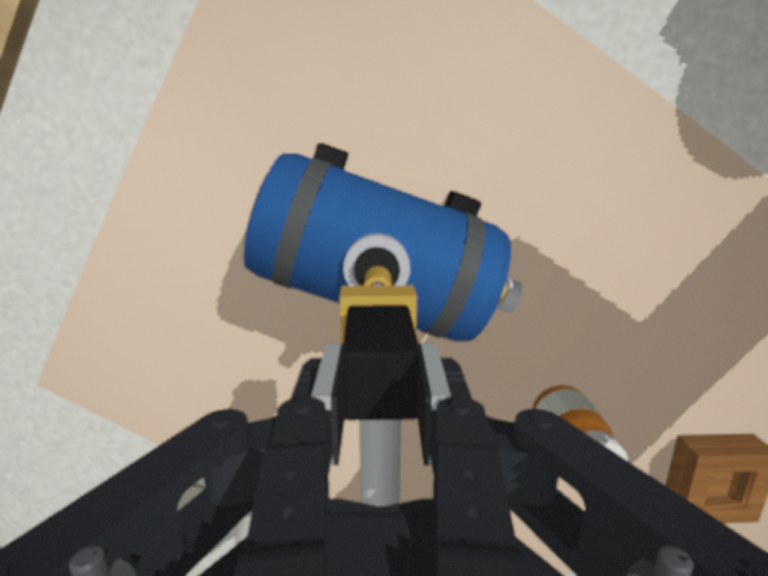

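Rod sprang back, the gauge is unshifted in the grip (same picture as before). Going back to the stand.

>>> step_arm([
  [[1,2,1.4,0,0],[1,4.8,3.35,0,0],[1,7.6,5.35,0,0],[1,10.5,7.4,0,0],[1,13.4,9.4,0,0],[1,16.3,11.4,0,0],[1,19.2,13.4,0,0],[1,22,15.4,0,0]],
])

```text
t: 17.02
position: [497.1, 51.7, 199.1]
tool_rot: [-3.14, -0.001, 2.116]
contact_force: [1.3, -0.3, -2.2]
finger_gap: 0.276
```

>>> step_arm([
  [[1,2.9,2,0,0],[1,5.8,4.1,0,0],[1,8.7,6.1,0,0],[1,10.4,7.4,0,0],[1,11.3,8,0,0],[1,11.3,8,0,0],[1,11.3,8,0,0],[1,11.3,8,0,0]],
])

```text
t: 17.68
position: [507.7, 187.1, 200.0]
tool_rot: [-3.141, 0.0, 2.115]
contact_force: [0.1, -0.0, -1.2]
finger_gap: 0.277
```

```bash
python3 - <<'E'
from h import *
w=cam("wrist");w=cam("wrist");save(w,"b1.png");to([507.7,188.1,40],2.1156)
E
```

```text
t 17.78 pos [507.9 186.9 200.4] rot [-3.1416 -0.      2.1144] shift cm [ 0.11  0.04 16.04] turn -0.0012199044867435838 F [-0.3 -0.2 -1.3] gap 0.271
```

View pics/b1.png

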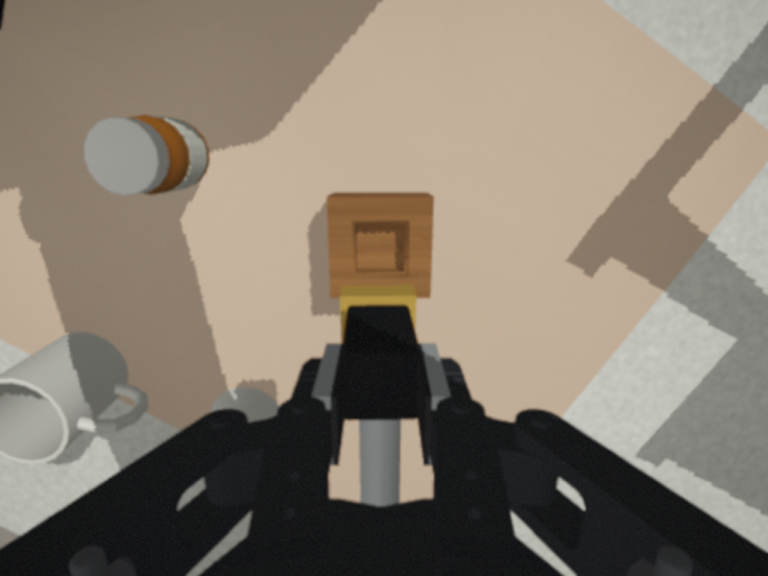

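>>> step_arm([
  [[1,0.1,0.04,3.5,0],[1,0.1,0.04,7,0],[1,0.1,0.04,10,0],[1,0.1,0.04,12.5,0],[1,0.1,0.04,13.8,0],[1,0.1,0.04,13.8,0],[1,0.1,0.04,13.8,0]],
])

```text
t: 18.37
position: [508.2, 188.5, 63.3]
tool_rot: [3.141, 0.001, 2.115]
contact_force: [0.1, 1.0, -1.1]
finger_gap: 0.278
```

```bash
python3 - <<'E'
from h import *
w=cam("wrist");w=cam("wrist");save(w,"b2.png");to([507.7,188.1,40.2],2.1156)
E
```

```text
t 18.47 pos [509.  189.4  65. ] rot [3.1379e+00 3.0000e-04 2.1155e+00] shift cm [-0.05 -0.19  2.48] turn -0.0001236413499023925 F [ 0.   0.1 -1.6] gap 0.277
```

View pics/b2.png

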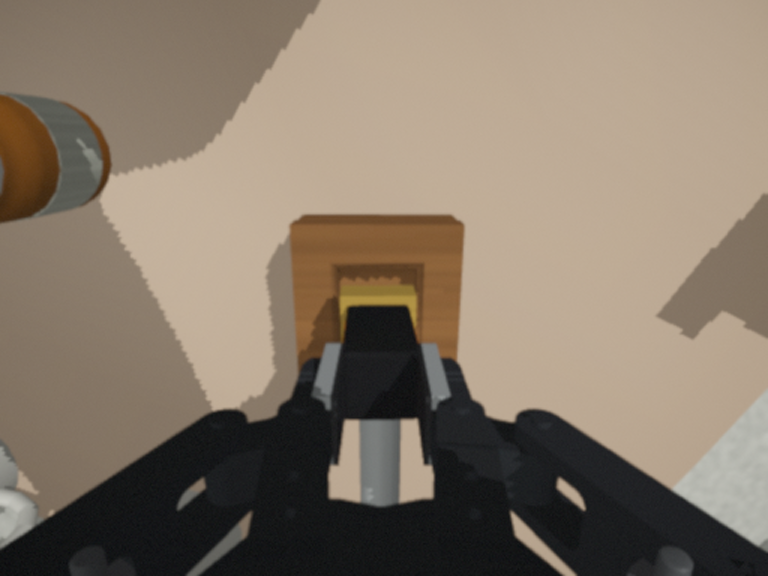

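>>> step_arm([
  [[1,-0.03,-0.08,0.2,0],[1,-0.03,-0.08,0.5,0],[1,-0.03,-0.08,0.8,0],[1,-0.03,-0.08,1.1,0],[1,-0.03,-0.08,1.4,0],[1,-0.03,-0.08,1.5,0],[1,-0.03,-0.08,1.5,0],[1,-0.03,-0.08,1.5,0]],
])

```text
t: 19.13
position: [507.1, 188.3, 47.3]
tool_rot: [-3.141, 0.0, 2.116]
contact_force: [0.3, 0.0, -0.9]
finger_gap: 0.276
```

```bash
python3 - <<'E'
from h import *
to([507.7,188.1,40.2],2.1156)
E
```

```text
t 19.13 pos [507.1 188.3  47.3] rot [-3.1413  0.      2.1156] shift cm [-0.05  0.04  0.71] turn 1.7454361522339923e-05 F [ 0.3  0.  -0.9] gap 0.276
```

>>> step_arm([
  [[1,-0.03,0.03,0.2,0],[1,-0.03,0.03,0.4,0],[1,-0.03,0.03,0.6,0],[1,-0.03,0.03,0.68,0],[1,-0.03,0.03,0.68,0],[1,-0.03,0.03,0.68,0]],
])

```text
t: 19.63
position: [507.5, 188.3, 40.5]
tool_rot: [-3.141, -0.0, 2.116]
contact_force: [-0.2, 0.3, -1.4]
finger_gap: 0.276
```

>>> step_arm([
  [[1,0,0,0.03,0],[1,0,0,0.06,0],[1,0,0,0.06,0],[1,0,0,0.06,0]],
])

```text
t: 19.97
position: [507.6, 188.3, 40.2]
tool_rot: [3.141, -0.0, 2.116]
contact_force: [-0.3, -0.6, 0.8]
finger_gap: 0.279
```

>>> step_arm([
  [[1,0,0,0,0],[1,0,0,0,0],[0.55,0,0,0,0],[0.4,0,0,0,0],[0.2,0,0,0,0],[0,0,0,0,0],[0,0,0,0,0],[0,0,0,0,0]],
], grip_force=20)

```text
t: 20.63
position: [507.6, 188.3, 40.0]
tool_rot: [3.141, -0.0, 2.116]
contact_force: [0.0, -1.0, -0.0]
finger_gap: 0.996
```

>>> step_arm([
  [[0,0,0,0,0],[0,0,0,0,0],[0,0,0,0,0],[0,0,0,0,0]],
])

```text
t: 20.97
position: [507.6, 188.3, 40.0]
tool_rot: [3.142, -0.0, 2.116]
contact_force: [-0.4, -1.3, -0.8]
finger_gap: 1.002
```

```bash
python3 - <<'E'
from h import *
w=cam("wrist");save(w,"r1.png");to([507.7,188.1,40.2],2.1156)
E
```

```text
t 21.02 pos [507.6 188.3  40. ] rot [ 3.1416e+00 -1.0000e-04  2.1157e+00] shift cm [-0.03  0.   -0.02] turn 5.130461125268937e-05 F [ 0.8 -0.2 -0.4] gap 0.998
```

View pics/r1.png

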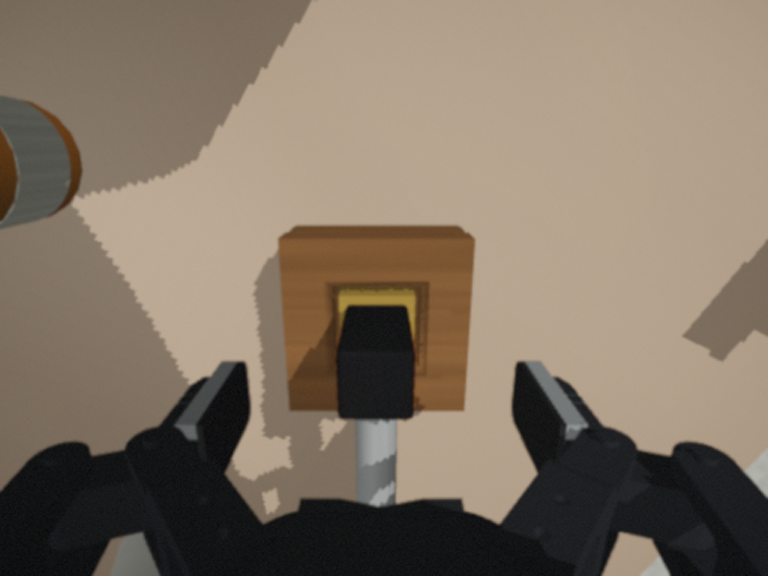

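Released, the chuck sits in the pocket. Lifting clear and checking.

>>> step_arm([
  [[0,0,0,-2,0],[0,0,0,-5,0],[0,0,0,-9,0],[0,0,0,-13,0],[0,0,0,-16,0],[0,0,0,-16,0],[0,0,0,-16,0]],
])

```text
t: 21.6
position: [508.4, 188.9, 202.5]
tool_rot: [3.137, -0.001, 2.116]
contact_force: [-0.5, 0.5, -1.0]
finger_gap: 1.0
```

```bash
python3 - <<'E'
from h import *
w=cam("wrist");d=cam("side");s=cam("scene");to([507.7,188.1,200],2.1156)
def cr(c,x,y,w,h,f):
    im=cv2.cvtColor(c["color"][y:y+h,x:x+w],cv2.COLOR_RGB2BGR)
    return cv2.convertScaleAbs(cv2.resize(im,None,fx=f,fy=f,interpolation=cv2.INTER_CUBIC),alpha=1.5)
a=np.hstack([cr(s,225,110,85,70,4),cr(d,185,250,95,70,4)]);cv2.imwrite("pics/f.png",a);save(d,"fd.png");save(w,"fw.png")
E
```

```text
t 21.75 pos [507.  188.1 198.5] rot [-3.1392e+00 -3.0000e-04  2.1157e+00] shift cm [-0.04  0.06 -0.15] turn 5.2152290699325476e-05 F [ 0.1  0.2 -0. ] gap 0.999
```

View pics/f.png

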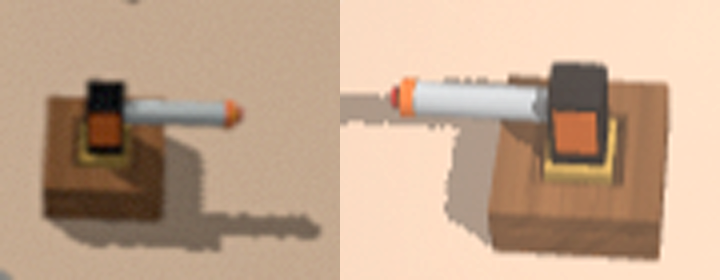

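View pics/fd.png

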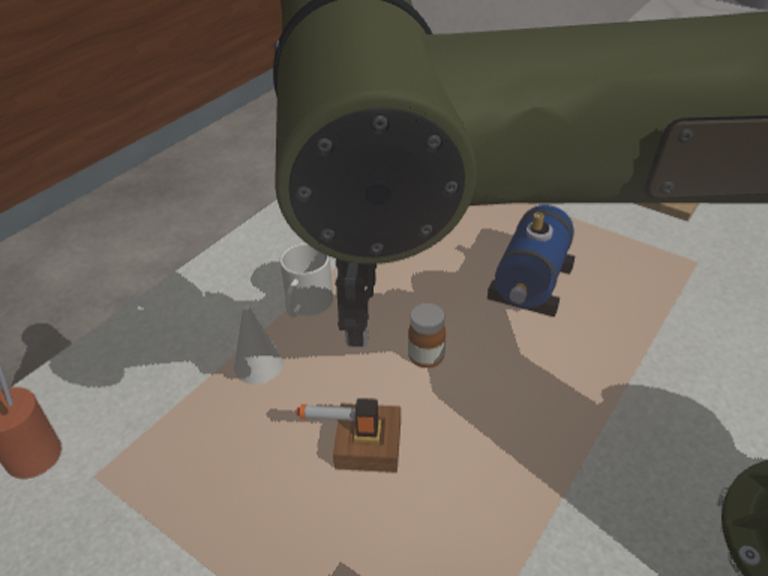

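View pics/fw.png

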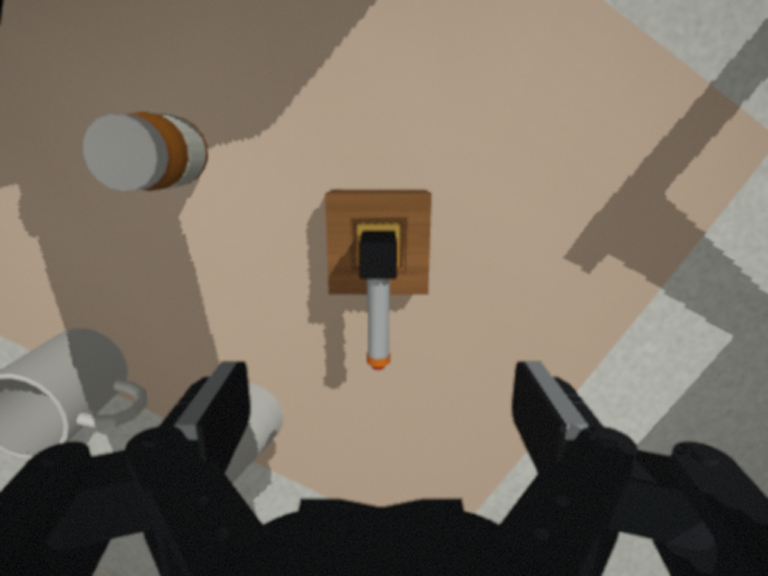

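The gauge stands upright in the pocket with its rod in. The jar, the mug and the tree in view are where they were at the start, and the gripper is clear.

```bash
python3 -c "
from cell import ctrl
print(ctrl.job_done(), ctrl.get_obs()['t'])"
```

```text
the job is handed in; nothing more can be done
the job is handed in; nothing more can be done
```

The job is done and handed in at about 22 s of the 70 s: the gauge was pressed onto the valve stem, read, and put back upright in its stand.

- **Locating the stem:** Two wrist views put the stem at about (481, -218.5, 136), 4.8 mm from the boss axis. The text says 5 mm. The scene and side cameras agreed to about 2 mm.
- **Pressing:** The chuck went around the stem on the first try. The force rose about 1 N/mm on the plunger spring, then about 4 N/mm once home. I held it for about 2.6 s at roughly 14 to 16 N on the valve, counting the gauge's weight, with 1 to 3 N sideways. In the pictures the yellow rod came out and held steady; I did not measure its exact travel. When I lifted the gauge off, the rod sprang back in.
- **Putting it back:** The gauge was lowered until it touched the pocket floor at the same tool height as at the start, then released and the gripper lifted clear.
- **Last checks:** The wrist, side and scene pictures show the chuck in the pocket, the gauge upright and the barrel pointing as before. The glaze jar, mug, tree in view and tank look unmoved. In that last check the arm hid the second tree; nothing went near it.

No check failed. The one disagreement was in the networks' tank positions from the scene and side cameras, which differed by up to 70 mm, so I used my own triangulation instead.

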